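# Park the spring pin, load the amber cell, slide it into the light path

## Robot

A 6-joint arm with a two-finger parallel gripper is mounted at the origin on a cart in front of the work surface, level with it; the furniture and walls round the work are solid. World frame = base frame: x ahead of the robot, y to its left, z up, the work surface at z = 0. Lengths are in mm, angles in rad, forces in N, time in s.
With the tool pointing down it reaches from about 350 to 875 mm from the base axis. Payload 4.2 kg.
Tool frame: the origin (TCP) lies on the centre line of the jaws, within the pads' length; the fingertips stand 17 mm ahead of it and the grasp point (between the pads) lies 2 mm behind it; z points along the fingers, x is the direction in which the jaws open and shut, and the axes are right-handed (so a half turn about z gives the same grasp; the last joint's range is limited). The gripper opens to 85 mm and grips with 20 to 120 N. Pads are 22 mm wide; open, the fingers measure 114 mm over their backs; the gripper's body (76 mm by 85 mm) begins 54 mm behind the grasp point. The pads swing forward as they close: fully open they stand 13 mm farther back than shut.
Start: joints at [1.516, 0.385, 0.008, 0, -1.194, -0.259], TCP at [192.89, 594.469, 226.512] pointing down, gripper open.
Joint ranges: [-3.14, 3.14], [-1.21, 2.06], [-1.07, 1.41], [-3.16, 2.05], [-2.99, -0.16], [-3.1, 3.1]. Speed limits (rad/s): [2.79, 2.79, 3.14, 3.14, 3.14, 3.14].

## Interface

Orientations are given as a unit quaternion [w, x, y, z].
In Python, from cell import state, vision, close_job gives the robot as it stands. The module is installed in compiled form; this text tells all that it offers.
- The arm moves only by the tool apply_moves, never from a script. Its argument "targets" is text: rows parted by semicolons, each of 7 numbers parted by spaces: the shift along the tool's x, y, z in units of 40 mm (1.0 is 40 mm), then the turn, a rotation vector about the tool's x, y, z in units of 5 degrees (1.0 is 5 degrees), then the finger opening in mm, from 0 to 85.4. In form: tx ty tz ax ay az grip; .... A call has 1 to 5 rows; each row shifts and turns the commanded pose from where the row before left it, along the tool's axes as they then stand; what a row does not reach is not made up. A row lasts 1/10 s, in which the tool goes at most 50 mm and 8.59 degrees, less where a joint would pass 70% of its speed; a pose out of reach is approached as far as the arm can. A call is refused whole if a number of a shift passes 1 or a number of a turn 1, either way. A call with a gripper value outside its range is refused whole. The fingers move at their own pace and stop on an object; "newtons" is the grip in N (left out, the last holds). Time passes only in rows, so rows that do not move let the fingers close. It gives the time, the measured TCP pose, the force and the opening at its end, in the units of the state.
- state(): the state, without advancing time (a new reading comes with each control period).
- vision.capture(name): name is "scene" or "side" or "wrist"; returns the picture (400x640x3 uint8, red, green, blue); there is no depth.
- vision.camera_params(name): a dict with "intrinsics" (3x3 intrinsics, pixels), "extrinsics" (4x4, takes a point from camera to world coordinates). Camera axes: x right, y down, z forward; pixel columns grow to the right and rows downward; lengths in mm; the calibration is good to about 2 mm. A picture is of the moment at which its call begins: read the wrist's pose just before it. camera_params takes no time and is no camera call; for the wrist camera it gives the pose at the moment of the call.
- close_job(): hands the job in, once; it reports no verdict.
The state is a dict: "clock": time; "joint_pos": joint angles; "qvel": joint speeds; "tau": joint torques, N m; "position": TCP position; "eef_rot": TCP orientation; "contact_force": force on the tool from outside, world axes, zero at the start; "torque": the same for the moment, N m; "width": finger opening in mm.
Only numpy, scipy, OpenCV 4.12 (cv2) and the standard library are available. Lean on these libraries where they do the work, as an engineer would, in place of code of your own. Each camera call takes 0.05 s, during which the arm holds its last target. There are 200 camera calls.

## Task

Ready the small photometer for its daily check: first pull its red spring pin up and turn it (either way) until it drops into its rest notch and stays out by itself. Then stand the amber cell from the rack fully down in the nest on the carriage, its clear windows facing the two window frames; there is only room to hold it by its plain sides there and by its window faces in the rack, so set it down and regrasp it in between. Last, slide the carriage all the way home between the two towers; keep the amber cell upright, leave the green cell in the rack, and do not knock over the tablet bottle.

Things in the scene. Friction and masses are not known exactly. Their poses are not given: they have to be found in the camera images.
- pin_wing (a point): Grip centre of the spring pin's red wing, on the pin's axis, 84 mm above the worktop with the pin in; z up. Wing: upright plate 12 thick (point x) x 42 long (point y) x 32 high, from 20 mm below to 12 above this point. Below it a steel collar, 40 wide, top 28 mm under this point: the brass cross-bar, parallel to the wing, lies in its deep slot.
- pin_lift (a joint): Pin height in m: 0 = in, carriage locked. The spring pulls down with 4 N at 0, 6.4 N at the upper stop 0.024. The cross-bar clears the collar above 0.018; in a rest notch it stays at about 0.014.
- pin_turn (a joint): Turn of the wing in rad, counter-clockwise from above positive, stops at +-1.30. About 0 in the deep slot; rest notches (4 mm deep) at +1.22 and -1.22. Turns only while lifted above 0.018.
- reader: The photometer, fixed to the worktop. Origin: underside, below the nest's loading place; x along the light path, y the way home, z up. White base 12 thick, x -65 to 65, y -180 to 120 mm. Pin at y = -145. Two grey towers 88 high at x = +-38 to +-62, y = 48 to 92. The worktop is clear for 100 mm or more in front (-x) of the base at y = -50 to 80.
- nest (a point): Centre of the nest floor on the carriage, 24 mm above the worktop, axes as the reader's: x = light path, y = way home. Black window frames 60 high (as the seated cell) stand at x = +-22 to +-27 mm, so fingers have no room on those sides; along y it is open. Lips 4 mm high locate the cell's foot with 2 mm play each side.
- push_post (a point): Point on the axis of the carriage's blue upright post (16 diameter, top 20 mm above this point, foot 38 mm below it), 62 mm above the worktop, 75 mm behind the nest (-y). Frame parallel to the nest's.
- carriage (a joint): Carriage travel in m: 0 = loading place (locked while the pin is in), 0.070 = home, the cell in the light path between the towers. Sliding friction about 1.5 N; it stays where it is left.
- amber_center (a point): Centre (half-way up) of the amber reference cell: black frame round amber glass, amber mark on top, 34 (its x) x 26 (its y) x 60 high, about 90 g. Its clear windows are the +x and -x faces, recessed, so the frame may be gripped there; plain black sides +y and -y. It stands upright in the rack, foot 8 mm above the worktop.
- green_center (a point): Centre of the green reference cell: same shape with green glass, in the other place of the rack; to be left there.
- cell_rack: Fixed rack, origin at the centre of its underside, 52 (x) x 112 (y), floor 8 thick. Two places 52 mm apart along y; which cell is in which varies. White cheeks as high as the cells stand 3 mm beside the cells' plain sides, so in the rack a cell can be gripped only on its window faces (rack +x and -x). Lips 4 mm high at those faces.
- pill_center (a point): Centre of a small red tablet bottle, 36 diameter, 62 high, standing on the worktop; a bystander.
There are look-alikes about, which are no part of the job. What is shaped like the part that bears amber_center but pink is not meant.

How it is judged (in metres and radians):
On the way, in this order (a step that is already met when the one before it is completed fails the run):
1. the pin is out and rests in its notch (value of joint pin_lift between 0.011 and 0.0165 m and (value of joint pin_turn above 1 rad or value of joint pin_turn below -1 rad) and value of joint carriage below 0.01 m), for 0.2 s.
2. the amber cell stands in the nest, windows along the light path, with the pin still out and the carriage at its loading place (all of step 1 and x of amber_center in the frame of nest between -0.004 and 0.004 m and y of amber_center in the frame of nest between -0.004 and 0.004 m and z of amber_center in the frame of nest between 0.027 and 0.033 m and angle between the x axis of amber_center and the x axis of nest, either way round below 0.15 rad and angle between amber_center's own z axis and vertical below 0.08 rad), for 0.2 s.
3. the carriage is home with the cell (value of joint pin_lift between 0.011 and 0.0165 m and (value of joint pin_turn above 1 rad or value of joint pin_turn below -1 rad) and x of amber_center in the frame of nest between -0.004 and 0.004 m and y of amber_center in the frame of nest between -0.004 and 0.004 m and z of amber_center in the frame of nest between 0.027 and 0.033 m and angle between the x axis of amber_center and the x axis of nest, either way round below 0.15 rad and angle between amber_center's own z axis and vertical below 0.08 rad and value of joint carriage above 0.066 m), for 0.2 s.
At the end, for the whole second after the job is handed in: Pin resting in a notch (lift 11 to 16.5 mm, turned over 1.0 rad); carriage home (over 66 of 70 mm) and at rest; amber cell in the nest, centred within 4 mm, foot on the floor within 3 mm, upright within 0.08 rad, windows along the light path within 0.15 rad (all of step 3 and velocity of joint carriage between -0.005 and 0.005 m/s); the robot touches nothing.
It fails at once if the amber cell is tipped over (angle between amber_center's own z axis and vertical above 0.5 rad).
It fails at once if the green cell is moved from its place (over 20 mm) (distance of green_center from where it was at the start of the episode above 0.02 m).
It fails at once if the tablet bottle is knocked over (angle between pill_center's own z axis and vertical above 0.5 rad).
It also fails if it takes over 72 s, if anything falls off the work surface, if the arm or the gripper's body presses on something with over 40 N, if the wrist force passes 120 N, or if a joint passes its speed limit or range.

## Working session

There is one attempt and no reset: what is moved stays moved. The work goes in short steps, Python scripts to look and compute and a tool call to move; the robot and the scene stay as the last step left them, time stands still between calls to the robot, and variables do not carry over. Pictures are saved under pics/ and viewed, about 8 in all and at most 12, crops included, and the job is handed in when it is done.

Besides the shell and the picture viewer there is one more tool, called after "Emit:" by a JSON object that holds its "api" and its "payload", one argument or row to a line. apply_moves: Moves the arm, as the interface text tells. Its arguments: {"type":"object","properties":{"targets":{"type":"string"},"newtons":{"type":"number"}},"required":["targets"]}

```bash
mkdir -p pics; cat > h.py <<'E'
import numpy as np, cv2
from cell import state, vision
from scipy.spatial.transform import Rotation as R
def snap(n,f):
    P=vision.camera_params(n); im=vision.capture(n); cv2.imwrite(f'pics/{f}.png',im[:,:,::-1]); np.savez(f'pics/{f}.npz',im=im,K=P['intrinsics'],E=P['extrinsics']); return im
def load(f):
    d=np.load(f'pics/{f}.npz'); return d['im'],d['K'],d['E']
def ray(f,u,v):
    _,K,E=load(f); d=E[:3,:3]@np.linalg.solve(K,[u,v,1.]); return E[:3,3],d
def onz(f,u,v,z):
    o,d=ray(f,u,v); return o+d*(z-o[2])/d[2]
def proj(f,p):
    _,K,E=load(f); q=K@(E[:3,:3].T@(np.asarray(p,float)-E[:3,3])); return q[:2]/q[2]
def tri(a,b):
    (o,d),(p,e)=ray(*a),ray(*b); s=np.linalg.lstsq(np.c_[d,-e],p-o,rcond=None)[0]
    x,y=o+d*s[0],p+e*s[1]; return (x+y)/2,np.linalg.norm(x-y)
def plan(p,yaw_x):
    """remaining to a pose with tool down and jaw axis at yaw_x (rad, world)"""
    s=state(); r=R.from_quat(np.roll(s['eef_rot'],-1)); x=np.array([np.cos(yaw_x),np.sin(yaw_x),0]); z=np.array([0,0,-1.])
    if x@r.as_matrix()[:,0]<0: x=-x
    t=R.from_matrix(np.c_[x,np.cross(z,x),z])
    print('shift/40',np.round(r.inv().apply(np.asarray(p)-s['position'])/40,3),'turn/5deg',np.round(np.degrees((r.inv()*t).as_rotvec())/5,3))
E
python3 - <<'E'
from h import *
s=state(); print({k:np.round(v,3) for k,v in s.items()})
for n in('scene','side','wrist'):
    snap(n,n+'0'); _,K,E=load(n+'0'); print(n,K[0,0],E[:3].round(2).tolist())
a=np.vstack([load('scene0')[0],load('side0')[0]])
E
```

```text
{'clock': np.float64(0.0), 'joint_pos': array([ 1.516,  0.386,  0.007, -0.   , -1.194, -0.259]), 'qvel': array([ 0.   ,  0.001, -0.002, -0.001, -0.   , -0.001]), 'tau': array([ 0.0000e+00, -3.9229e+01,  1.8840e+01,  4.1860e+00, -5.0000e-03,
        0.0000e+00]), 'position': array([192.734, 593.923, 225.432]), 'eef_rot': array([-0.001, -0.588,  0.809, -0.001]), 'contact_force': array([0.501, 0.09 , 0.523]), 'torque': array([-0.008, -0.016, -0.031]), 'width': np.float64(85.27)}
scene 469.17098357290195 [[0.82, -0.43, 0.38, 63.53], [-0.57, -0.6, 0.57, -601.52], [-0.01, -0.68, -0.73, 877.94]]
side 466.5538958813854 [[-0.98, -0.14, 0.13, 338.63], [-0.19, 0.63, -0.75, 881.88], [0.02, -0.76, -0.65, 846.74]]
wrist 333.2996434007426 [[-0.31, -0.91, -0.28, 262.51], [-0.95, 0.3, 0.09, 570.54], [0.0, 0.29, -0.96, 372.78]]
```

View pics/scene0.png

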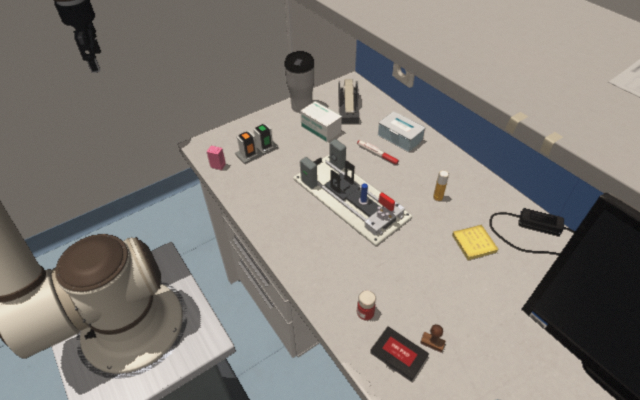

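View pics/side0.png

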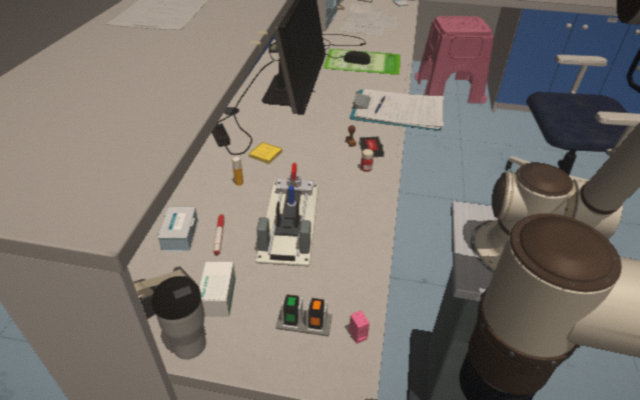

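View pics/wrist0.png

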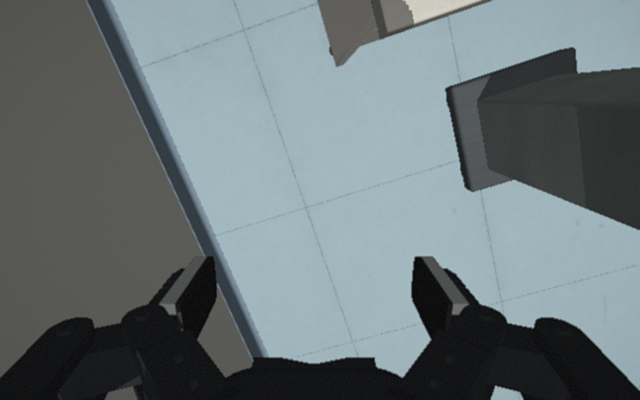

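Scene view: reader at about (350,195), its red wing at (387,201) and blue post at (364,193). The rack is at (255,142), amber cell left (248,146) and green right. Pink decoy at (216,157), tablet bottle at (367,305). Side view: reader at (290,220), amber cell at (316,313), green at (291,310). The wrist view shows only floor.

```bash
python3 - <<'E'
from h import *
def blobs(f,box,lo,hi,name):
    im=load(f)[0]; x0,y0,x1,y1=box; h=cv2.cvtColor(im,cv2.COLOR_RGB2HSV)[y0:y1,x0:x1]
    m=cv2.inRange(h,np.array(lo),np.array(hi)); n,l,st,c=cv2.connectedComponentsWithStats(m)
    for i in range(1,n):
        if st[i,4]>8: print(f,name,st[i,4],(c[i]+[x0,y0]).round(1),'box',st[i,:4]+[x0,y0,0,0])
S=(230,110,420,250); D=(240,150,350,350)
for f,b in(('scene0',S),('side0',D)):
    blobs(f,b,(0,150,80),(5,255,255),'red'); blobs(f,b,(105,120,50),(130,255,255),'blue')
    blobs(f,b,(8,150,120),(22,255,255),'amber'); blobs(f,b,(60,120,50),(90,255,255),'green')
a=cv2.resize(load('scene0')[0][115:245,230:420],None,fx=4,fy=4,interpolation=cv2.INTER_CUBIC)
b=cv2.resize(load('side0')[0][155:345,245:355],None,fx=3.1,fy=3.1,interpolation=cv2.INTER_CUBIC)
cv2.imwrite('pics/a.png',a[:,:,::-1]);cv2.imwrite('pics/b.png',b[:,:,::-1])
E
```

```text
scene0 red 66 [389.6 157.8] box [383 153  15  10]
scene0 red 150 [386.3 200.9] box [380 193  14  17]
scene0 blue 67 [363.7 191.7] box [362 184   5  17]
scene0 amber 30 [245.3 135.4] box [242 133   8   6]
scene0 amber 15 [249.9 147.8] box [248 146   4   5]
scene0 green 27 [261.9 127.8] box [259 125   7   6]
scene0 green 9 [266.4 138.8] box [265 137   4   5]
side0 red 51 [293.4 170.6] box [292 163   4  16]
side0 blue 53 [290.9 193.7] box [289 186   5  17]
side0 amber 18 [259.2 157.8] box [253 155  14   6]
side0 amber 12 [273.2 156.6] box [270 154   7   7]
side0 amber 27 [240.4 177.1] box [240 169   2  16]
side0 amber 66 [316.3 304.5] box [312 300   9  10]
side0 amber 49 [314.7 321. ] box [311 318   8   7]
side0 green 65 [290.9 300.9] box [287 297   9   9]
side0 green 43 [289.8 317.5] box [286 314   8   7]
```

View pics/a.png

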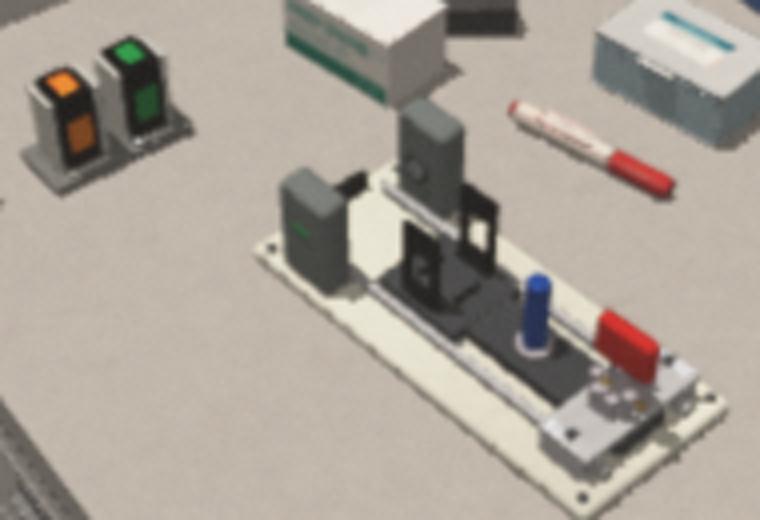

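View pics/b.png

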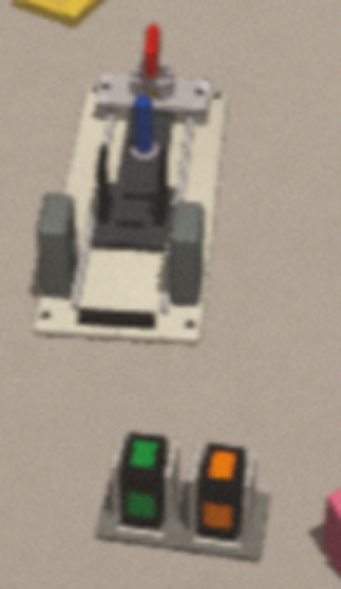

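Crop a (scene) shows base corners at (255,250), (585,517) and (727,407). The wing is parallel to the reader's length. Crop b (side) shows base corners at (35,332), (200,342) and (222,95). The amber cell is at right (220,490), with its amber window facing the camera.

```bash
python3 - <<'E'
from h import *
A=lambda u,v:(u/4+230,v/4+115); B=lambda u,v:(u/3.1+245,v/3.1+155)
p=lambda *x:print(*[np.round(v,1) if not isinstance(v,str) else v for v in x])
ca=[onz('scene0',*A(*c),12) for c in((255,250),(585,517),(727,407))]
cb=[onz('side0',*B(*c),12) for c in((35,332),(200,342),(222,95))]
for c in ca+cb:p('base',c)
p('wing',*tri(('scene0',386.3,200.9),('side0',293.4,170.6)))
p('post',*tri(('scene0',363.7,191.7),('side0',290.9,193.7)))
p('posttop82',onz('scene0',*A(540,280),82),onz('side0',*B(144,98),82))
p('ambertop',*tri(('scene0',245.3,135.4),('side0',316.3,304.5)), onz('scene0',245.3,135.4,68),onz('side0',316.3,304.5,68))
p('greentop',*tri(('scene0',261.9,127.8),('side0',290.9,300.9)),onz('scene0',261.9,127.8,68),onz('side0',290.9,300.9,68))
p('pill',onz('scene0',367,305,31))
for f,c in(('scene0',(386.3,200.9)),('side0',(293.4,170.6))):p('wing80',onz(f,*c,80))
E
```

```text
base [491.9 156.2  12. ]
base [ 529.2 -136.    12. ]
base [ 651.1 -121.7   12. ]
base [611.8 185.2  12. ]
base [487.1 169.1  12. ]
base [ 529.1 -124.7   12. ]
wing [588.  -91.4  81.3] 1.8
post [578.6 -22.5  58.2] 1.7
posttop82 [580.6 -23.9  82. ] [575.8 -22.5  82. ]
ambertop [442.9 316.1  69. ] 2.1 [444.5 317.3  68. ] [442.1 315.8  68. ]
greentop [495.2 317.9  69. ] 2.0 [496.8 319.2  68. ] [494.4 317.6  68. ]
pill [ 406.7 -253.4   31. ]
wing80 [589.9 -90.4  80. ]
wing80 [587.5 -92.3  80. ]
```

```bash
python3 - <<'E'
from h import *
plan((588,-91.4,190),0.133)
E
```

```text
shift/40 [ 13.246 -14.689   0.915] turn/5deg [-1.2000e-02 -1.6000e-02  1.2878e+01]
```

Emit:
{"api": "apply_moves", "payload": {
  "targets": "0.66 -0.73 0.04 0 0 0 60;0.66 -0.73 0.04 0 0 0 60;0.66 -0.73 0.04 0 0 0 60;0.66 -0.73 0.04 0 0 0 60;0.66 -0.73 0.04 0 0 0 60"
}}

```text
clock: 0.65
position: [291.4, 422.2, 218.2]
eef_rot: [-0.0, -0.588, 0.809, -0.0]
contact_force: [0.9, 0.5, 0.8]
width: 60.1
```

Emit:
{"api": "apply_moves", "payload": {
  "targets": "0.66 -0.73 0.04 0 0 0 60;0.66 -0.73 0.04 0 0 0 60;0.66 -0.73 0.04 0 0 0 60;0.66 -0.73 0.04 0 0 0 60;0.66 -0.73 0.04 0 0 0 60"
}}

```text
clock: 1.15
position: [389.5, 251.7, 210.4]
eef_rot: [-0.0, -0.588, 0.809, 0.0]
contact_force: [-1.1, 0.5, 0.9]
width: 59.8
```

Emit:
{"api": "apply_moves", "payload": {
  "targets": "0.66 -0.73 0.04 0 0 0 60;0.66 -0.73 0.04 0 0 0 60;0.66 -0.73 0.04 0 0 0 60;0.66 -0.73 0.04 0 0 0 60;0.66 -0.73 0.04 0 0 0 60"
}}

```text
clock: 1.65
position: [487.7, 81.0, 202.4]
eef_rot: [-0.0, -0.588, 0.809, 0.0]
contact_force: [1.1, 0.3, 0.7]
width: 59.7
```

Emit:
{"api": "apply_moves", "payload": {
  "targets": "0.66 -0.73 0.04 0 0 1 60;0 0 0 0 0 1 60;0 0 0 0 0 1 60;0 0 0 0 0 1 60;0 0 0 0 0 1 60"
}}

```text
clock: 2.15
position: [506.7, 48.2, 200.6]
eef_rot: [-0.0, -0.397, 0.918, 0.0]
contact_force: [0.3, 0.3, -0.5]
width: 60.0
```

Emit:
{"api": "apply_moves", "payload": {
  "targets": "0 0 0 0 0 1 60;0 0 0 0 0 1 60;0 0 0 0 0 1 60;0 0 0 0 0 1 60;0 0 0 0 0 1 60"
}}

```text
clock: 2.65
position: [506.6, 48.4, 200.6]
eef_rot: [-0.0, -0.189, 0.982, 0.0]
contact_force: [-0.5, -0.8, -0.5]
width: 59.8
```

Emit:
{"api": "apply_moves", "payload": {
  "targets": "0 0 0 0 0 1 60;0 0 0 0 0 1 60;0 0 0 0 0 0.88 60;0 0 0 0 0 0 60"
}}

```text
clock: 3.05
position: [506.7, 48.4, 200.7]
eef_rot: [-0.0, -0.066, 0.998, -0.0]
contact_force: [0.7, 0.4, -0.1]
width: 60.0
```

```bash
python3 - <<'E'
from h import *
plan((588,-91.4,190),0.133)
snap('wrist','w1')
E
```

```text
shift/40 [-1.552 -3.735  0.266] turn/5deg [-0.    -0.007  0.001]
```

View pics/w1.png

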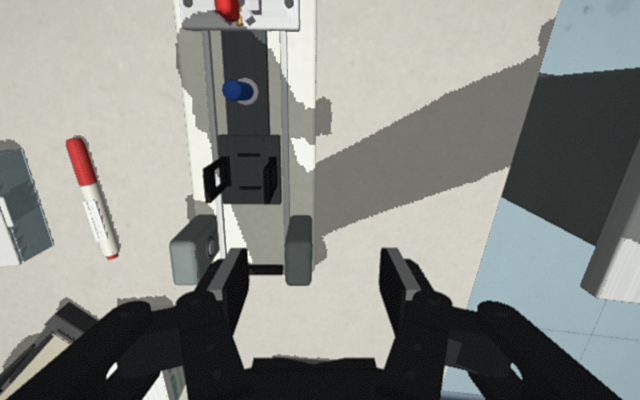

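Wrist view: reader seen from above, post at (235,90), wing at (227,8), nest block at (250,170) between the frames. Base edges run nearly vertical at x≈180–192 and x≈315, so yaw is close. Next I measure here and go on to the wing.

```bash
python3 - <<'E'
from h import *
im,K,E=load('w1'); print(E[:3].round(2).tolist())
h=cv2.cvtColor(im,cv2.COLOR_RGB2HSV)
m=cv2.inRange(h,(105,120,30),(130,255,255))[60:130,200:280]; ys,xs=np.nonzero(m); print('blue',xs.min()+200,xs.max()+200,ys.min()+60,ys.max()+60)
t=np.c_[xs+200,ys+60]; L=t[t[:,0]<t[:,0].min()+14]; print(L.mean(0), onz('w1',*L.mean(0),82))
for v in(60,100,150,190): # base edge gradients
    g=im[v-3:v+4].astype(float).mean((0,2)); d=np.diff(g); print(v,[ (u,round(d[u])) for u in range(165,330) if abs(d[u])>9 and (u<205 or u>300)])
for f in((178,40),(316,40),(313,200)):print(f,onz('w1',*f,12))
# dark carriage block edges
for v in(150,160,190,198):
    g=im[v-2:v+3].astype(float).mean((0,2)); print(v,g[195:300:3].round())
plan((588,-91.4,120),0.133)
E
```

```text
[[-0.99, -0.13, -0.04, 516.34], [-0.13, 0.95, 0.29, -25.39], [0.0, 0.29, -0.96, 347.91]]
blue 223 252 79 100
[230.24710425  89.48262548] [579.43871938 -23.52283049  82.        ]
60 [(174, -9), (175, -53), (176, -29), (178, 12), (203, -11), (313, -14), (314, -39), (316, 28)]
100 [(183, 14), (184, 14), (191, -58), (192, -35), (303, 15), (313, -14), (314, -49), (315, -14), (317, -15), (321, -10), (325, 17), (329, 25)]
150 [(188, 13), (189, 15), (313, -16), (314, -35), (315, 13), (316, 10)]
190 [(192, 17), (193, 16), (202, -20), (203, -96), (204, -88), (313, -10), (314, -11)]
(178, 40) [646.32393437 -59.98045598  12.        ]
(316, 40) [520.46703375 -76.81576629  12.        ]
(313, 200) [502.89798931  76.20546986  12.        ]
150 [237. 236. 237. 237. 237. 227. 123. 121.  51.  52.  52.  51.  52.  50.
  51.  51.  51.  51.  51.  51.  51.  51.  51.  52.  52.  53.  52.  52.
  42. 128. 128. 107. 149. 201. 243.]
160 [237. 236. 236. 237. 237. 240. 112.  61.  18.   9.  11.  14.  53.  50.
  51.  52.  52.  52.  52.  52.  51.  51.  51.  49.  49.  14.  13.  25.
  41. 128. 127. 106. 151. 150. 215.]
190 [237. 239. 241. 129.  18.  14.  10.  11.   9.  23.  46.  51.  52.  51.
  50.  42.  39.  39.  39.  39.  40.  42.  49.  23.  16.  11.  12.  49.
  48. 135. 124. 119. 149. 150. 150.]
198 [224. 227. 237. 214.  31.  18.  54. 163. 228.  66.  50.  52.  52.  51.
  50.  51.  49.  51.  50.  51.  51.  50.  52.  27.  17.  13.  51.  52.
  49. 136. 124. 121. 150. 149. 150.]
shift/40 [-1.547 -3.736  2.017] turn/5deg [-0.    -0.006  0.017]
```

Emit:
{"api": "apply_moves", "payload": {
  "targets": "-0.388 -0.934 0.3 0 0 0 60;-0.388 -0.934 0.3 0 0 0 60;-0.388 -0.934 0.3 0 0 0 60;-0.388 -0.934 0.3 0 0 0 60;0 0 0 0 0 0 60"
}}

```text
clock: 3.6
position: [588.7, -94.9, 150.0]
eef_rot: [-0.002, -0.065, 0.998, -0.0]
contact_force: [-0.1, 0.9, -0.9]
width: 59.8
```

```bash
python3 - <<'E'
from h import *
plan((588,-91.4,82),0.133)
im=snap('wrist','w2')
h=cv2.cvtColor(im,cv2.COLOR_RGB2HSV)
m=cv2.inRange(h,(0,150,60),(6,255,255))|cv2.inRange(h,(174,150,60),(180,255,255))
n,l,st,c=cv2.connectedComponentsWithStats(m); i=1+st[1:,4].argmax(); print(st[i],c[i])
b=cv2.inRange(h,(105,120,30),(130,255,255)); n,lb,sb,cb=cv2.connectedComponentsWithStats(b); print(sb[1:],cb[1:].round(1))
for u,v in ((c[i]),): print(onz('w2',u,v,96))
cs=max(cv2.findContours((l==i).astype(np.uint8),0,2)[0],key=cv2.contourArea); print(cv2.approxPolyDP(cs,2,True)[:,0].tolist())
E
```

```text
shift/40 [-1.0e-03  8.9e-02  1.7e+00] turn/5deg [-0.002 -0.046 -0.037]
[ 546    0   61   45 1728] [570.375       21.48553241]
[[303 262  20  49 850]] [[312.7 286.9]]
[ 463.93575232 -226.77089323   96.        ]
[[546, 20], [549, 38], [559, 44], [559, 40], [570, 37], [588, 40], [606, 35], [597, 33], [589, 23], [588, 7], [591, 0], [561, 0], [552, 8]]
```

View pics/w2.png

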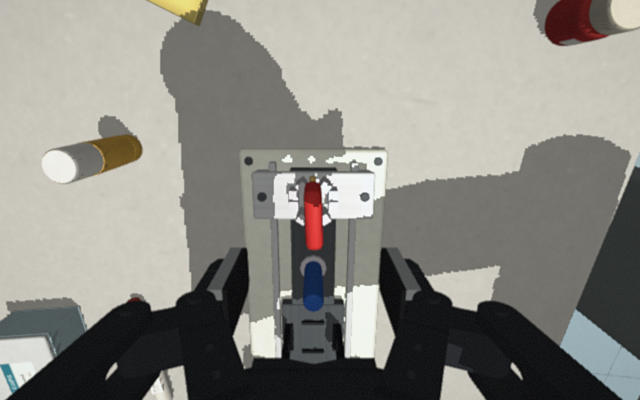

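Wrist view over the pin: wing runs from (314,180) to (315,250), jaws straddle it on both sides, post top is at (313,305). It looks well centred; I'll measure the wing edges.

```bash
python3 - <<'E'
from h import *
im,K,E=load('w2'); h=cv2.cvtColor(im,cv2.COLOR_RGB2HSV)
m=(cv2.inRange(h,(0,150,60),(6,255,255))|cv2.inRange(h,(174,150,60),(180,255,255)))[165:262,290:340]
for v in range(0,97,6):
    x=np.nonzero(m[v])[0]
    if len(x): print(v+165,x.min()+290,x.max()+290, onz('w2',(x.min()+x.max())/2+290+.0,v+165,96).round(1))
ys=np.nonzero(m.sum(1)>3)[0]+165; print(ys.min(),ys.max(),onz('w2',314.5,ys.max(),96))
b=cv2.inRange(h,(105,120,30),(130,255,255)); ys,xs=np.nonzero(b[255:320]); ys+=255
for v in(296,300,304,308):print(v,xs[ys==v].min(),xs[ys==v].max())
print('post',onz('w2',312.5,301,82),ys.max())
# base edges
for v in(165,215,240):
    g=im[v-2:v+3].astype(float).mean((0,2)); d=np.diff(g); print(v,[(u,round(d[u])) for u in list(range(230,256))+list(range(372,392)) if abs(d[u])>12])
for uv in((240,151),(384,151)):print(onz('w2',*uv,12))
E
```

```text
183 307 315 [ 592.8 -118.7   96. ]
189 305 319 [ 591.6 -114.9   96. ]
195 305 320 [ 590.8 -111.1   96. ]
201 305 320 [ 590.3 -107.2   96. ]
207 305 321 [ 589.5 -103.3   96. ]
213 305 321 [589.  -99.3  96. ]
219 305 321 [588.5 -95.2  96. ]
225 305 321 [587.9 -91.1  96. ]
231 305 322 [587.1 -87.   96. ]
237 305 322 [586.5 -82.9  96. ]
243 306 322 [585.7 -78.7  96. ]
249 310 318 [585.1 -74.4  96. ]
182 249 [584.77050331 -74.44572786  96.        ]
296 303 322
300 303 322
304 304 322
308 306 319
post [579.79195135 -25.796403    82.        ] 310
165 [(239, 16), (244, -15), (245, -14), (251, 15), (373, -25), (374, -33), (375, -13), (380, 24), (381, 29), (385, -20), (386, -22)]
215 [(242, 16), (252, -18)]
240 []
[ 654.16938944 -118.02302836   12.        ]
[ 531.79462705 -133.86375392   12.        ]
```

Emit:
{"api": "apply_moves", "payload": {
  "targets": "0 0.06 0.5 0 0 -0.04 45;0 0 0.5 0 0 0 45;0 0 0.4 0 0 0 45;0 0 0.3 0 0 0 45;0 0 0 0 0 0 45",
  "newtons": 40
}}

```text
clock: 4.15
position: [586.7, -88.4, 83.5]
eef_rot: [-0.002, -0.069, 0.998, 0.0]
contact_force: [-0.8, -0.6, 0.5]
width: 44.6
```

Emit:
{"api": "apply_moves", "payload": {
  "targets": "0 0 0 0 0 0 5;0 0 0 0 0 0 5;0 0 0 0 0 0 5;0 0 0 0 0 0 5;0 0 0 0 0 0 5"
}}

```text
clock: 4.65
position: [588.4, -89.0, 86.2]
eef_rot: [0.001, -0.068, 0.998, -0.0]
contact_force: [-2.1, 0.9, 6.2]
width: 10.1
```

```bash
python3 - <<'E'
from h import *
s=state(); print({k:np.round(s[k],2) for k in('clock','position','contact_force','torque','width')})
plan((588.1,-92.5,82),0.13)
E
```

```text
{'clock': np.float64(4.65), 'position': array([588.35, -88.97,  86.2 ]), 'contact_force': array([-2.11,  0.93,  6.21]), 'torque': array([ 0.33,  0.63, -0.04]), 'width': np.float64(10.12)}
shift/40 [ 0.018 -0.086  0.105] turn/5deg [-0.003  0.018  0.078]
```

Emit:
{"api": "apply_moves", "payload": {
  "targets": "0 0 0 0 0 0 30;0 -0.08 0 0 0 0.08 30;0 0 0 0 0 0 30;0 0 0 0 0 0 5;0 0 0 0 0 0 5"
}}

```text
clock: 5.15
position: [588.4, -92.3, 84.8]
eef_rot: [0.0, -0.065, 0.998, -0.0]
contact_force: [-0.5, 0.3, -0.1]
width: 10.4
```

Emit:
{"api": "apply_moves", "payload": {
  "targets": "0 0 0 0 0 0 5;0 0 0 0 0 0 5;0 0 0 0 0 0 5"
}}

```text
clock: 5.45
position: [588.4, -92.2, 84.8]
eef_rot: [-0.0, -0.065, 0.998, -0.0]
contact_force: [0.0, -1.5, -0.1]
width: 10.4
```

Emit:
{"api": "apply_moves", "payload": {
  "targets": "0 0 -0.2 0 0 0 5;0 0 -0.2 0 0 0 5;0 0 -0.14 0 0 0 5;0 0 0 0 0 0 5;0 0 0 0 0 0 5"
}}

```text
clock: 5.95
position: [588.2, -92.2, 106.3]
eef_rot: [-0.0, -0.065, 0.998, 0.0]
contact_force: [1.8, -0.9, -6.4]
width: 10.3
```

Emit:
{"api": "apply_moves", "payload": {
  "targets": "0 0 0 0 0 1 5;0 0 0 0 0 1 5;0 0 0 0 0 1 5;0 0 0 0 0 1 5;0 0 0 0 0 1 5"
}}

```text
clock: 6.45
position: [587.9, -92.2, 105.9]
eef_rot: [-0.001, 0.155, 0.988, -0.0]
contact_force: [0.9, -0.5, -6.3]
width: 10.1
```

Emit:
{"api": "apply_moves", "payload": {
  "targets": "0 0 0 0 0 1 5;0 0 0 0 0 1 5;0 0 0 0 0 1 5;0 0 0 0 0 1 5;0 0 0 0 0 1 5"
}}

```text
clock: 6.95
position: [587.8, -92.1, 105.8]
eef_rot: [-0.001, 0.365, 0.931, -0.0]
contact_force: [0.9, -1.0, -7.1]
width: 10.5
```

Emit:
{"api": "apply_moves", "payload": {
  "targets": "0 0 0 0 0 1 5;0 0 0 0 0 1 5;0 0 0 0 0 1 5;0 0 0 0 0 1 5;0 0 0 0 0 0 5"
}}

```text
clock: 7.45
position: [587.7, -92.0, 105.8]
eef_rot: [-0.001, 0.519, 0.855, -0.0]
contact_force: [1.4, 0.4, -7.0]
width: 10.4
```

Emit:
{"api": "apply_moves", "payload": {
  "targets": "0 0 0.1 0 0 0 5;0 0 0.08 0 0 0 5;0 0 0 0 0 0 5;0 0 0 0 0 0 5"
}}

```text
clock: 7.85
position: [587.9, -92.1, 99.0]
eef_rot: [-0.001, 0.519, 0.855, -0.0]
contact_force: [0.0, 0.5, -6.3]
width: 10.3
```

Emit:
{"api": "apply_moves", "payload": {
  "targets": "0 0 0.04 0 0 0 5;0 0 0 0 0 0 5;0 0 0.04 0 0 0 5;0 0 0 0 0 0 5"
}}

```text
clock: 8.25
position: [588.3, -92.3, 98.3]
eef_rot: [0.0, 0.519, 0.855, -0.0]
contact_force: [-5.6, 2.3, 8.1]
width: 10.4
```

Emit:
{"api": "apply_moves", "payload": {
  "targets": "0 0 -0.04 0 0 0 20;0 0 0 0 0 0 35;0 0 0 0 0 0 35;0 0 -0.5 0 0 0 35;0 0 -0.8 0 0 0 35"
}}

```text
clock: 8.75
position: [587.1, -92.4, 147.9]
eef_rot: [-0.002, 0.52, 0.854, -0.001]
contact_force: [0.3, 0.4, -0.1]
width: 34.8
```

Emit:
{"api": "apply_moves", "payload": {
  "targets": "0 0 -1 0 0 0 60;0 0 -1 0 0 0 60;0 0 0 0 0 0 60"
}}

```text
clock: 9.05
position: [592.2, -92.7, 236.8]
eef_rot: [0.006, 0.519, 0.855, 0.003]
contact_force: [0.6, 0.1, -0.1]
width: 60.0
```

```bash
python3 - <<'E'
from h import *
plan((443,316,210),np.pi/2+0.034)
snap('wrist','w3')
im=load('w3')[0]; s=load('side0') 
E
```

```text
shift/40 [10.79   1.397  0.605] turn/5deg [0.155 0.054 5.106]
```

View pics/w3.png

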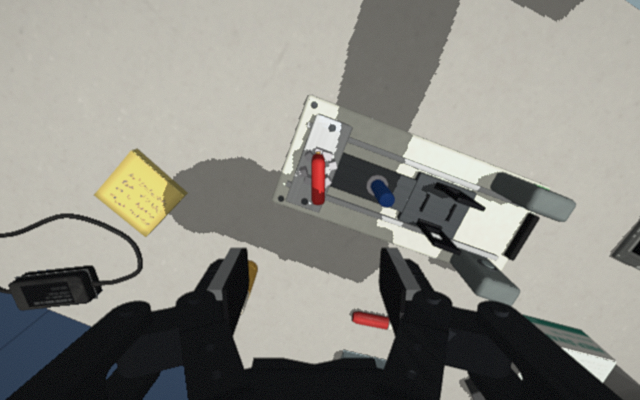

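Pin view: the red wing at (318,180) now lies across the reader and stays out after release. Next: above the amber cell.

Emit:
{"api": "apply_moves", "payload": {
  "targets": "0.9 0.117 0.05 0 0 0 60;0.9 0.117 0.05 0 0 0 60;0.9 0.117 0.05 0 0 0 60;0.9 0.117 0.05 0 0 0 60;0.9 0.117 0.05 0 0 0 60"
}}

```text
clock: 9.6
position: [525.2, 79.3, 218.3]
eef_rot: [-0.001, 0.52, 0.854, -0.001]
contact_force: [-0.1, 0.2, 0.2]
width: 60.1
```

Emit:
{"api": "apply_moves", "payload": {
  "targets": "0.9 0.117 0.05 0 0 0 60;0.9 0.117 0.05 0 0 0 60;0.9 0.117 0.05 0 0 0 60;0.9 0.117 0.05 0 0 0 60;0.9 0.117 0.05 0 0 0 60"
}}

```text
clock: 10.1
position: [463.1, 249.9, 208.4]
eef_rot: [-0.0, 0.519, 0.855, -0.001]
contact_force: [0.9, 0.3, 0.2]
width: 59.9
```

Emit:
{"api": "apply_moves", "payload": {
  "targets": "0.9 0.117 0.05 0 0 0 60;0.9 0.117 0.05 0 0 1 60;0 0 0 0 0 1 60;0 0 0 0 0 1 60;0 0 0 0 0 1 60"
}}

```text
clock: 10.6
position: [438.6, 317.2, 204.1]
eef_rot: [-0.0, 0.661, 0.75, -0.001]
contact_force: [0.6, -0.5, -0.5]
width: 59.7
```

Emit:
{"api": "apply_moves", "payload": {
  "targets": "0 0 0 0 0 1 60;0 0 0 0 0 0.1 60;0 0 0 0 0 0 60"
}}

```text
clock: 10.9
position: [439.1, 316.9, 204.8]
eef_rot: [0.0, 0.695, 0.719, -0.001]
contact_force: [-0.4, 0.1, 0.7]
width: 60.0
```

```bash
python3 - <<'E'
from h import *
print(state()['joint_pos'].round(2))
plan((443,316,190),np.pi/2+0.034)
im=snap('wrist','w4')
h=cv2.cvtColor(im,cv2.COLOR_RGB2HSV)
for nm,lo,hi in(('amber',(8,150,80),(22,255,255)),('green',(60,120,40),(90,255,255))):
    n,l,st,c=cv2.connectedComponentsWithStats(cv2.inRange(h,lo,hi))
    for i in range(1,n):
        if st[i,4]>60: print(nm,st[i],c[i].round(1),onz('w4',*c[i],68).round(1))
# reader corners from w3
for uv in((309,95),(273,203)):print(onz('w3',*uv,12).round(1))
E
```

```text
[ 0.92  0.26 -0.23 -0.   -1.08 -2.46]
shift/40 [-0.025  0.098  0.37 ] turn/5deg [-0.012  0.012  0.01 ]
amber [302 183  23  16 366] [312.9 190.5] [443.1 315.1  68. ]
green [302 237  23  17 353] [313.  244.9] [495.4 317.   68. ]
green [241 324  81  17 397] [285.3 331.3] [591.3 292.3  68. ]
[ 529.  -133.9   12. ]
[ 656. -116.   12.]
```

View pics/w4.png

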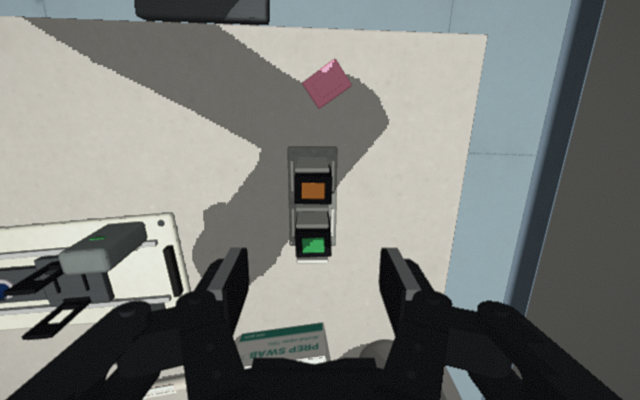

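Wrist view: amber mark at (313,190) and green at (313,245), and the pink decoy at (327,83) is to be ignored. The cell measures (443, 315.5), agreeing with the first fix. Descend and grip on the window faces.

Emit:
{"api": "apply_moves", "payload": {
  "targets": "0.02 0.1 0.9 0 0 0 60;0 0 0.9 0 0 0 60;0 0 0 0 0 0 60"
}}

```text
clock: 11.25
position: [440.7, 315.2, 128.9]
eef_rot: [-0.0, 0.695, 0.719, -0.006]
contact_force: [0.2, -0.3, -0.3]
width: 59.7
```

```bash
python3 - <<'E'
from h import *
plan((443,315.6,46),np.pi/2+0.036)
im=snap('wrist','w5')
h=cv2.cvtColor(im,cv2.COLOR_RGB2HSV)
for nm,lo,hi in(('amber',(8,150,80),(22,255,255)),('green',(60,120,40),(90,255,255))):
    n,l,st,c=cv2.connectedComponentsWithStats(cv2.inRange(h,lo,hi))
    for i in range(1,n):
        if st[i,4]>60: print(nm,st[i],c[i].round(1),onz('w5',*c[i],68).round(1))
E
```

```text
shift/40 [0.023 0.075 2.072] turn/5deg [-0.094  0.087 -0.034]
amber [301 209  31  21 630] [315.5 219. ] [443.1 315.   68. ]
green [ 26 276  22   5  64] [ 36.7 278. ] [494.3 119.7  68. ]
green [301 279  30  20 576] [315.7 288.7] [495.4 316.9  68. ]
```

Emit:
{"api": "apply_moves", "payload": {
  "targets": "0.01 0.03 0.7 0 0 -0.03 60;0 0 0.7 0 0 0 60;0 0 0.6 0 0 0 60;0 0 0 0 0 0 60;0 0 0 0 0 0 60"
}}

```text
clock: 11.8
position: [445.5, 319.6, 55.5]
eef_rot: [0.0, 0.694, 0.72, 0.001]
contact_force: [0.3, -0.1, 1.0]
width: 60.2
```

```bash
python3 - <<'E'
from h import *
plan((443,315.4,46),np.pi/2+0.036); s=state(); print(s['position'],s['contact_force'])
E
```

```text
shift/40 [-0.103 -0.068  0.238] turn/5deg [ 0.026 -0.018  0.015]
[445.54787295 319.61189324  55.52244187] [ 0.3304914  -0.13029708  1.03737966]
```

Emit:
{"api": "apply_moves", "payload": {
  "targets": "-0.1 -0.07 0.24 0 0 0 60;0 0 0 0 0 0 60;0 0 0 0 0 0 60"
}}

```text
clock: 12.1
position: [441.9, 314.5, 44.8]
eef_rot: [0.0, 0.694, 0.72, 0.001]
contact_force: [0.3, -0.0, 0.2]
width: 59.8
```

```bash
python3 - <<'E'
from h import *
plan((443,315.4,46),np.pi/2+0.036); s=state(); print(s['position'],s['contact_force'])
E
```

```text
shift/40 [ 0.022  0.028 -0.029] turn/5deg [ 0.009 -0.008  0.004]
[441.9084955  314.48027063  44.81900644] [ 0.32159478 -0.01259064  0.19554317]
```

Emit:
{"api": "apply_moves", "payload": {
  "targets": "0.02 0.025 0 0 0 0 45;0 0 0 0 0 0 25;0 0 0 0 0 0 25;0 0 0 0 0 0 25;0 0 0 0 0 0 25",
  "newtons": 30
}}

```text
clock: 12.6
position: [443.2, 315.8, 44.7]
eef_rot: [0.0, 0.694, 0.72, 0.001]
contact_force: [-0.1, -0.2, 4.2]
width: 33.3
```

Emit:
{"api": "apply_moves", "payload": {
  "targets": "0 0 0 0 0 0 25;0 0 -0.15 0 0 0 25;0 0 -0.3 0 0 0 25;0 0 -0.5 0 0 0 25;0 0 -0.5 0 0 0 25"
}}

```text
clock: 13.1
position: [442.2, 314.6, 102.6]
eef_rot: [-0.0, 0.694, 0.72, -0.001]
contact_force: [-0.1, 0.1, -0.9]
width: 33.0
```

Emit:
{"api": "apply_moves", "payload": {
  "targets": "0 0 -0.6 0 0 0 25;0 0 -0.6 0 0 0 25;0 0 -0.4 0 0 0 25;0 0 0 0 0 0 25;0 0 0 0 0 0 25"
}}

```text
clock: 13.6
position: [442.2, 314.8, 165.8]
eef_rot: [-0.0, 0.694, 0.72, -0.0]
contact_force: [0.6, -1.3, -1.3]
width: 33.5
```

```bash
python3 - <<'E'
from h import *
print(state()['joint_pos'].round(2))
plan((450,37,160),0.13)
E
```

```text
[ 0.92  0.3  -0.28 -0.   -0.99 -2.45]
shift/40 [-6.947 -0.051  0.146] turn/5deg [-8.0000e-03  9.0000e-03  1.6918e+01]
```

Emit:
{"api": "apply_moves", "payload": {
  "targets": "-0.5 0 0 0 0 0 25;-0.8 0 0 0 0 0 25;-0.8 0 0 0 0 0 25;-0.8 0 0 0 0 0 25;-0.8 0 0 0 0 0 25"
}}

```text
clock: 14.1
position: [446.8, 164.7, 164.7]
eef_rot: [-0.0, 0.694, 0.72, -0.002]
contact_force: [1.1, 0.2, -0.6]
width: 33.1
```

Emit:
{"api": "apply_moves", "payload": {
  "targets": "-0.8 0 0 0 0 0 25;-0.8 0 0 0 0 0 25;-0.8 0 0 0 0 0 25;-0.6 0 0 0 0 -0.4 25;-0.25 0 0 0 0 -0.6 25"
}}

```text
clock: 14.6
position: [451.2, 34.5, 164.7]
eef_rot: [-0.001, 0.663, 0.749, -0.002]
contact_force: [-0.8, 0.9, -0.7]
width: 33.0
```

Emit:
{"api": "apply_moves", "payload": {
  "targets": "0 0 0 0 0 -1 25;0 0 0 0 0 -1 25;0 0 0 0 0 -1 25;0 0 0 0 0 -1 25;0 0 0 0 0 -1 25"
}}

```text
clock: 15.1
position: [451.6, 36.2, 164.7]
eef_rot: [-0.001, 0.483, 0.876, -0.001]
contact_force: [0.2, -0.4, -1.4]
width: 33.4
```

Emit:
{"api": "apply_moves", "payload": {
  "targets": "0 0 0 0 0 -1 25;0 0 0 0 0 -1 25;0 0 0 0 0 -1 25;0 0 0 0 0 -1 25;0 0 0 0 0 -1 25"
}}

```text
clock: 15.6
position: [451.6, 36.3, 164.8]
eef_rot: [-0.001, 0.282, 0.959, -0.001]
contact_force: [-0.7, -0.7, -0.7]
width: 33.5
```

Emit:
{"api": "apply_moves", "payload": {
  "targets": "0 0 0 0 0 -1 25;0 0 0 0 0 -1 25;0 0 0 0 0 -1 25;0 0 0 0 0 -1 25;0 0 0 0 0 -1 25"
}}

```text
clock: 16.1
position: [451.6, 36.3, 164.8]
eef_rot: [-0.002, 0.068, 0.998, -0.001]
contact_force: [-0.9, -1.3, -1.0]
width: 33.3
```

Emit:
{"api": "apply_moves", "payload": {
  "targets": "0 0 0.5 0 0 -1 25;0 0 0.5 0 0 -1 25;0 0 0.5 0 0 -1 25;0 0 0 0 0 0 25;0 0 0 0 0 0 25"
}}

```text
clock: 16.6
position: [452.5, 36.7, 105.7]
eef_rot: [-0.001, -0.061, 0.998, -0.001]
contact_force: [0.6, -0.1, -1.3]
width: 33.2
```

```bash
python3 - <<'E'
from h import *
s=state(); print(s['joint_pos'].round(2),s['position'].round(1),s['width'],s['contact_force'])
plan((450,37,37),0.13)
E
```

```text
[ 0.44  0.23 -0.56  0.   -0.78 -0.32] [452.5  36.7 105.7] 33.19933504893252 [ 0.6383977  -0.05474577 -1.27522272]
shift/40 [0.056 0.017 1.717] turn/5deg [-0.011 -0.024 -0.099]
```

Emit:
{"api": "apply_moves", "payload": {
  "targets": "0 0 0.5 0 0 -0.1 25;0 0 0.5 0 0 0 25;0 0 0.4 0 0 0 25;0 0 0.2 0 0 0 25;0 0 0 0 0 0 25"
}}

```text
clock: 17.1
position: [453.0, 37.2, 42.0]
eef_rot: [-0.0, -0.066, 0.998, -0.0]
contact_force: [0.2, -0.2, -1.1]
width: 33.6
```

Emit:
{"api": "apply_moves", "payload": {
  "targets": "0 0 0 0 0 0 25;0 0 0.05 0 0 0 25;0 0 0 0 0 0 25;0 0 0 0 0 0 25"
}}

```text
clock: 17.5
position: [453.4, 37.6, 40.5]
eef_rot: [0.0, -0.066, 0.998, 0.0]
contact_force: [-0.3, 0.2, -0.6]
width: 33.6
```

Emit:
{"api": "apply_moves", "payload": {
  "targets": "0 0 0.05 0 0 0 25;0 0 0 0 0 0 25;0 0 0.03 0 0 0 25;0 0 0 0 0 0 25;0 0 0 0 0 0 25"
}}

```text
clock: 18.0
position: [453.1, 37.4, 36.9]
eef_rot: [-0.0, -0.066, 0.998, -0.0]
contact_force: [0.3, 0.6, -1.2]
width: 33.4
```

Emit:
{"api": "apply_moves", "payload": {
  "targets": "0 0 0.03 0 0 0 25;0 0 0 0 0 0 25;0 0 0 0 0 0 25"
}}

```text
clock: 18.3
position: [453.2, 37.4, 36.7]
eef_rot: [0.0, -0.066, 0.998, -0.0]
contact_force: [-3.1, -0.4, 8.3]
width: 33.2
```

Emit:
{"api": "apply_moves", "payload": {
  "targets": "0 0 -0.02 0 0 0 38;0 0 0 0 0 0 55;0 0 0 0 0 0 55;0 0 -0.3 0 0 0 55;0 0 -0.7 0 0 0 55"
}}

```text
clock: 18.8
position: [451.4, 36.8, 75.0]
eef_rot: [-0.003, -0.066, 0.998, -0.001]
contact_force: [0.0, 0.7, 0.1]
width: 55.1
```

Emit:
{"api": "apply_moves", "payload": {
  "targets": "0 0 -0.9 0 0 0 55;0 0 -0.7 0 0 0.5 55;0 0 0 0 0 1 55;0 0 0 0 0 1 55;0 0 0 0 0 1 55"
}}

```text
clock: 19.3
position: [453.1, 37.4, 140.7]
eef_rot: [0.0, 0.088, 0.996, 0.0]
contact_force: [0.0, -0.3, 0.4]
width: 54.9
```

Emit:
{"api": "apply_moves", "payload": {
  "targets": "0 0 0 0 0 1 55;0 0 0 0 0 1 55;0 0 0 0 0 1 55;0 0 0 0 0 1 55;0 0 0 0 0 1 55"
}}

```text
clock: 19.8
position: [453.0, 37.4, 140.3]
eef_rot: [-0.0, 0.302, 0.953, -0.0]
contact_force: [0.4, -0.7, 0.1]
width: 55.0
```

Emit:
{"api": "apply_moves", "payload": {
  "targets": "0 0 0 0 0 1 55;0 0 0 0 0 1 55;0 0 0 0 0 1 55;0 0 0 0 0 1 55;0 0 0 0 0 1 55"
}}

```text
clock: 20.3
position: [453.0, 37.4, 140.3]
eef_rot: [-0.0, 0.501, 0.865, -0.0]
contact_force: [-0.3, -0.6, -0.5]
width: 55.2
```

Emit:
{"api": "apply_moves", "payload": {
  "targets": "0 0 0 0 0 1 55;0 0 0 0 0 1 55;0 0 0 0 0 1 55;0 0 0 0 0 1 55;0 0 0 0 0 0.5 55"
}}

```text
clock: 20.8
position: [453.0, 37.4, 140.3]
eef_rot: [-0.0, 0.66, 0.751, -0.0]
contact_force: [-0.0, 0.4, -0.6]
width: 54.8
```

```bash
python3 - <<'E'
from h import *
s=state(); print(s['joint_pos'].round(2),s['position'].round(1))
plan((453.2,37.4,100),0.13+np.pi/2)
im=snap('wrist','w6')
h=cv2.cvtColor(im,cv2.COLOR_RGB2HSV)
n,l,st,c=cv2.connectedComponentsWithStats(cv2.inRange(h,(8,150,80),(22,255,255)))
for i in range(1,n):
    if st[i,4]>60: print(st[i],c[i].round(1),onz('w6',*c[i],60).round(1))
E
```

```text
[ 0.44  0.19 -0.52 -0.   -0.87 -1.88] [453.   37.4 140.3]
shift/40 [-0.     0.006  1.006] turn/5deg [-0.005  0.001 -0.005]
[303 171  23   6 109] [313.6 173.8] [429.7  33.2  60. ]
[304 191  21  28 574] [314.  204.5] [452.   36.4  60. ]
```

View pics/w6.png

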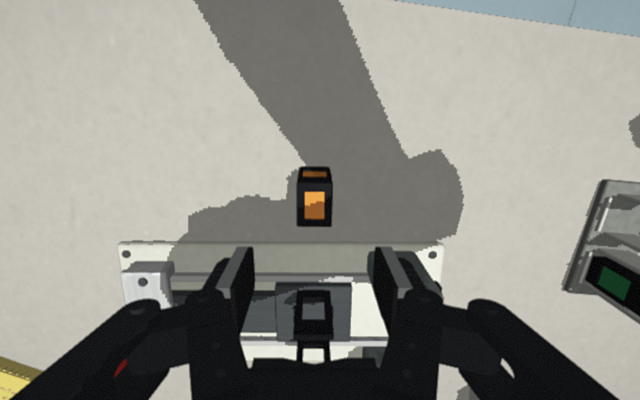

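Wrist view: amber cell stands upright at (314,204) with its window toward the camera, aligned with the tool. The reader's front edge runs at v≈242 from u=119 to 444, and the nest frame is at (313,310). I'll refine the reader pose from this view.

```bash
python3 - <<'E'
from h import *
im=load('w6')[0].astype(float)
pts=[]
for u in (135,150,165,330,350,400,430):
    g=im[:,u-3:u+4].mean((1,2)); d=np.diff(g)[228:255]; i=d.argmax(); print(u,i+228,round(d[i]),end=' | '); pts.append((u,i+228.5))
print()
q=np.array([onz('w6',*p,12)[:2] for p in pts]); f=np.polyfit(q[:,1],q[:,0],1); print('yaw',-f[0],q.round(1).tolist())
for uv in((118.5,241),(444.5,241)):print('corner',onz('w6',*uv,12))
for v in(300,312,325,335):
    g=im[v-1:v+2].mean((0,2)); d=np.diff(g); print(v,[(u,round(d[u])) for u in range(265,365) if abs(d[u])>12])
b=np.array([[654.2,-118],[531.8,-133.9]])
for t in(.12,.13,.14):
  X=np.array([np.cos(t),np.sin(t)]);Y=np.array([-X[1],X[0]]); 
  print(t,'nest from pin',np.array([588.1,-92.3])+145*Y,'frame pixel test',[proj('w6',[*(np.array([588.1,-92.3])+145*Y-27*X+s*Y),84]).round(1) for s in(-14,0,14)])
E
```

```text
135 242 31 | 150 244 40 | 165 243 31 | 330 243 11 | 350 243 11 | 400 243 11 | 430 246 39 | 
yaw 0.12471206078542689 [[523.4, -116.4], [523.7, -103.1], [520.9, -89.7], [501.8, 57.5], [499.5, 75.3], [493.7, 119.9], [493.1, 147.3]]
corner [ 523.84978161 -131.07887916   12.        ]
corner [486.1093361  158.97150074  12.        ]
300 [(274, -15), (275, 14), (284, -17), (295, -20), (296, -13), (329, 26), (330, 41), (350, 62), (351, 84)]
312 [(274, -18), (276, 15), (292, -15), (293, -30), (294, -26), (301, 31), (302, 30), (323, -26), (324, -33), (325, -13), (331, 20), (332, 31), (333, 18), (349, 27), (350, 84), (351, 45)]
325 [(292, -15), (293, -34), (294, -25), (331, 25), (332, 36), (333, 15), (349, 61), (350, 85)]
335 [(275, -62), (276, -58), (292, -33), (293, -23), (332, 20), (333, 37), (348, 17), (349, 65), (350, 47)]
0.12 nest from pin [570.74172994  51.6572522 ] frame pixel test [array([294.8, 335.9]), array([314., 336.]), array([333.3, 336.2])]
0.13 nest from pin [569.30304932  51.47647459] frame pixel test [array([294.4, 334.4]), array([313.7, 334.4]), array([333. , 334.3])]
0.14 nest from pin [567.86624838  51.28131945] frame pixel test [array([294. , 332.8]), array([313.3, 332.7]), array([332.6, 332.5])]
```

Emit:
{"api": "apply_moves", "payload": {
  "targets": "0 0 0.6 0 0 0 55;0 0 0.6 0 0 0 55;0 0 0.5 0 0 0 55;0 0 0.4 0 0 0 55;0 0 0.3 0 0 0 55"
}}

```text
clock: 21.35
position: [452.6, 37.2, 43.3]
eef_rot: [-0.0, 0.659, 0.752, -0.001]
contact_force: [-0.0, 0.3, -1.2]
width: 55.1
```

Emit:
{"api": "apply_moves", "payload": {
  "targets": "0 0 0.1 0 0 0 55;0 0 0 0 0 0 55;0 0 0 0 0 0 55"
}}

```text
clock: 21.65
position: [453.6, 37.6, 41.0]
eef_rot: [0.0, 0.659, 0.752, 0.0]
contact_force: [-0.6, 1.1, -0.6]
width: 55.2
```

```bash
python3 - <<'E'
from h import *
s=state(); print(s['position'].round(1))
plan((453.2,37.4,40),0.13+np.pi/2)
E
```

```text
[453.6  37.6  41. ]
shift/40 [-0.004 -0.011  0.024] turn/5deg [ 0.011 -0.002  0.029]
```

Emit:
{"api": "apply_moves", "payload": {
  "targets": "0 0 0 0 0 0 40;0 0 0 0 0 0 18;0 0 0 0 0 0 18;0 0 0 0 0 0 18;0 0 0 0 0 0 18"
}}

```text
clock: 22.15
position: [453.7, 37.7, 41.2]
eef_rot: [0.0, 0.659, 0.752, 0.001]
contact_force: [-1.4, 0.7, 5.8]
width: 25.3
```

Emit:
{"api": "apply_moves", "payload": {
  "targets": "0 0 0 0 0 0 18;0 0 -0.3 0 0 0 18;0 0 -0.7 0 0 0 18;0 0 -0.7 0 0 0 18;0 0 -0.7 0 0 0 18"
}}

```text
clock: 22.65
position: [452.4, 37.2, 137.0]
eef_rot: [-0.0, 0.659, 0.752, -0.001]
contact_force: [0.9, -0.0, -0.5]
width: 25.0
```

Emit:
{"api": "apply_moves", "payload": {
  "targets": "0 0 -0.4 0 0 0 18;0 0 0 0 0 0 18;0 0 0 0 0 0 18"
}}

```text
clock: 22.95
position: [452.3, 37.3, 151.7]
eef_rot: [-0.001, 0.659, 0.752, -0.0]
contact_force: [-0.7, -0.3, -1.4]
width: 25.4
```

```bash
python3 - <<'E'
from h import *
s=state(); print(s['position'].round(1),s['width'])
plan((569.5,51.5,140),0.127+np.pi/2)
E
```

```text
[452.3  37.3 151.7] 25.4010756782828
shift/40 [-0.033  2.951  0.289] turn/5deg [-0.014 -0.004  0.053]
```

Emit:
{"api": "apply_moves", "payload": {
  "targets": "0 0.6 0 0 0 0.05 18;0 0.9 0 0 0 0 18;0 0.9 0 0 0 0 18;-0.03 0.55 0.2 0 0 0 18;0 0 0 0 0 0 18"
}}

```text
clock: 23.45
position: [571.1, 51.3, 140.5]
eef_rot: [-0.001, 0.661, 0.75, -0.002]
contact_force: [-0.6, 0.1, -1.5]
width: 25.1
```

Emit:
{"api": "apply_moves", "payload": {
  "targets": "0 0 0 0 0 0 18;0 0 0 0 0 0 18"
}}

```text
clock: 23.65
position: [568.9, 51.1, 143.4]
eef_rot: [-0.001, 0.661, 0.751, -0.001]
contact_force: [-0.7, -0.1, -0.6]
width: 25.2
```

```bash
python3 - <<'E'
from h import *
s=state(); print(s['position'].round(1),s['width'])
plan((569.5,51.5,140),0.127+np.pi/2)
snap('wrist','w7'); snap('scene','s7'); snap('side','d7')
W=load('w7')[0][130:400,180:460]; S=load('s7')[0][120:240,280:420]; D=load('d7')[0][160:280,240:340]
r=lambda a,h:cv2.resize(a,(int(a.shape[1]*h/a.shape[0]),h),interpolation=cv2.INTER_CUBIC)
cv2.imwrite('pics/m7.png',np.vstack([np.hstack([r(S,300),r(D,300)])[:,:600],np.hstack([r(W,300),np.zeros((300,600-311,3),np.uint8)])[:,:600]])[:,:,::-1])
E
```

```text
[568.9  51.1 143.4] 25.246946686058703
shift/40 [0.009 0.015 0.085] turn/5deg [-0.032  0.004  0.007]
```

View pics/m7.png

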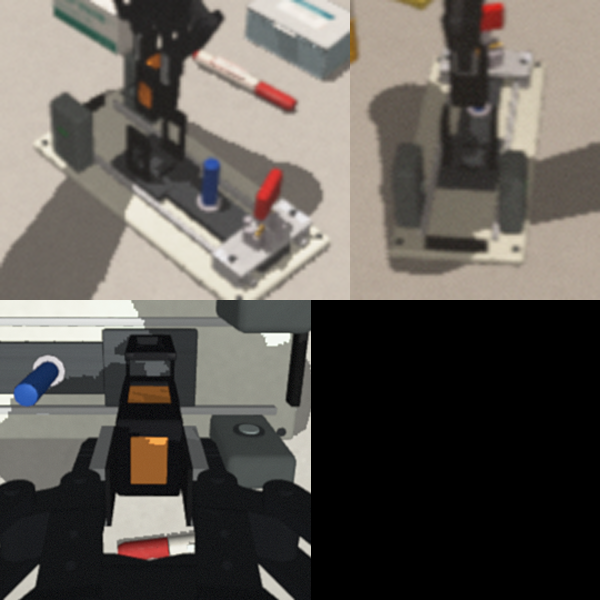

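Combined view: the cell is held upright over the nest, post and turned wing are clear, and the cell is in line with the frame within a few pixels. The frame top in the wrist crop is at (150,340) and the cell's window is at (149,460).

```bash
python3 - <<'E'
from h import *
im=load('w7')[0].astype(float)
for v in range(430//1-270,215,5):
    g=im[v-1:v+2].mean((0,2)); d=np.diff(g); print(v,[(u,round(d[u])) for u in range(265,365) if abs(d[u])>9])
t=.127; X=np.array([np.cos(t),np.sin(t)]);Y=np.array([-X[1],X[0]]); c=np.array([569.5,51.5])
for x in(-27,-22,22,27): print(x,[proj('w7',[*(c+x*X+s*Y),84]).round(1) for s in(-15,0,15)])
print('cell foot',[proj('w7',[*(np.array([569,51.1])-17*X+s*Y),143.4-41]).round(1) for s in(-13,13)],'top',[proj('w7',[*(np.array([569,51.1])-17*X+s*Y),143.4+19]).round(1) for s in(-13,13)])
for z in(24,):print('block',[proj('w7',[*(c+x*X+s*Y),z]).round(1) for x in(-30,) for s in(-30,30)])
# post from scene/side after (should be unchanged)
h=cv2.cvtColor(load('w7')[0],cv2.COLOR_RGB2HSV); b=cv2.inRange(h,(105,120,30),(130,255,255)); n,l,st,cc=cv2.connectedComponentsWithStats(b); i=1+st[1:,4].argmax(); print('post',st[i],cc[i], 'pred top',proj('w7',[*(c-75*Y),82]),'foot',proj('w7',[*(c-75*Y),24]))
ys,xs=np.nonzero(l==i); print(xs[ys>ys.max()-12].mean())
E
```

```text
160 [(270, -63), (271, -79), (272, -17), (313, -11), (356, 17), (357, 52), (358, 28)]
165 [(270, -54), (271, -73), (272, -25), (290, -13), (293, -21), (294, -18), (295, -22), (296, -10), (302, 12), (303, 13), (321, -17), (333, 17), (334, 18), (356, 26), (357, 56), (358, 19)]
170 [(270, -9), (271, -19), (272, 18), (273, 17), (285, -15), (287, -12), (293, -15), (294, -16), (335, 20), (336, 13), (356, 32), (357, 58), (358, 13)]
175 [(271, -23), (273, 18), (282, -27), (283, -12), (292, -19), (293, -11), (336, 13), (337, 18), (356, 35), (357, 54), (358, 10)]
180 [(271, -20), (273, 14), (291, -33), (292, -11), (337, -10), (338, 9), (356, 42), (357, 41)]
185 [(271, -10), (273, 12), (291, -13), (292, -31), (293, -18), (296, 16), (301, 11), (310, 9), (327, -20), (328, -10), (332, -12), (333, -13), (336, 16), (337, 11), (355, 18), (356, 50), (357, 30)]
190 [(271, -9), (272, -20), (276, -12), (292, -20), (293, -14), (295, 9), (296, 22), (308, 11), (309, 30), (329, -11), (330, -15), (331, -16), (332, -22), (333, -16), (336, 20), (355, 25), (356, 56), (357, 19)]
195 [(268, -21), (269, -12), (273,
[... 440 characters left out ...]
 (297, 9), (330, -17), (331, -30), (332, -22), (338, 18), (339, 12), (354, 17), (355, 47), (356, 31)]
-27 [array([292.3, 176.7]), array([315.9, 176.7]), array([339.6, 176.8])]
-22 [array([292.5, 184.4]), array([315.9, 184.4]), array([339.4, 184.4])]
22 [array([293.6, 247.5]), array([315.8, 247.5]), array([337.9, 247.5])]
27 [array([293.7, 254.2]), array([315.7, 254.2]), array([337.8, 254.2])]
cell foot [array([293.5, 199.3]), array([337.5, 199.3])] top [array([285.1, 240.5]), array([347.3, 240.5])]
block [array([278.2, 156.6]), array([352.8, 156.6])]
post [192 186  40  40 879] [211.49715586 205.80432309] pred top [202.85948945 215.75832044] foot [225.14105614 192.444618  ]
204.16438356164383
```

```bash
python3 - <<'E'
from h import *
im=load('w7')[0].astype(float)
for u in(300,306,324,330):
    g=im[:,u-2:u+3].mean((1,2)); d=np.diff(g); print(u,[(v,round(d[v])) for v in range(150,265) if abs(d[v])>6])
t=.127; X=np.array([np.cos(t),np.sin(t)]); p=np.array([569,51.1])
print([proj('w7',[*(p+x*X),z]).round(1) for x,z in((-17,102.4),(-17,162.4),(17,162.4))])
E
```

```text
300 [(151, -10), (152, -8), (153, 31), (154, -72), (155, -92), (157, 22), (159, -15), (160, -36), (161, -28), (176, 15), (177, 13), (183, 12), (184, 9), (196, -7), (197, -17), (198, -11), (202, 9), (206, 21), (207, 20), (208, 7), (221, -27), (222, -23), (223, -6), (237, 7), (248, -8), (251, 14), (252, 33), (253, 28), (254, 9)]
306 [(151, -6), (153, 24), (154, -75), (155, -93), (157, 22), (159, -15), (160, -37), (161, -28), (162, 13), (163, 10), (168, -7), (169, -11), (171, -6), (176, 12), (177, 8), (183, 20), (184, 26), (185, -15), (186, -16), (196, -9), (197, -18), (198, -10), (202, 9), (205, 6), (206, 20), (207, 21), (212, -6), (215, 7), (220, -9), (221, -25), (222, -25), (223, -10), (237, 7), (251, 22), (252, 32), (253, 19)]
324 [(152, 6), (153, 10), (154, -46), (155, -46), (157, 7), (159, -10), (160, -18), (161, -14), (176, 12), (177, 9), (183, 21), (184, 29), (185, 9), (194, -15), (195, -7), (197, -26), (198, -27), (202, 8), (206, 16), (207, 25), (215, -7), (221, -21), (222, -23), (223, -9), (237, 8), (252, 51), (253, 70), (254, 11), (259, -35), (260, -27)]
330 [(153, 9), (154, -46), (155, -45), (157, 7), (160, -19), (161, -18), (176, 14), (177, 12), (184, 10), (187, 11), (188, 6), (189, 8), (190, 7), (192, -14), (193, -12), (197, -19), (198, -17), (202, 6), (206, 13), (207, 18), (208, 6), (212, 10), (221, -21), (222, -23), (223, -9), (237, 7), (252, 29), (253, 44), (254, 7), (255, -17), (256, -11), (258, -7), (259, -8)]
[array([315.5, 199.3]), array([316.2, 240.5]), array([316. , 310.7])]
```

Emit:
{"api": "apply_moves", "payload": {
  "targets": "0.015 0.04 0.1 0 0 0 18;0 0 0.2 0 0 0 18;0 0 0.3 0 0 0 18;0 0 0.3 0 0 0 18;0 0 0.3 0 0 0 18"
}}

```text
clock: 24.3
position: [571.3, 52.0, 94.9]
eef_rot: [-0.0, 0.661, 0.751, -0.001]
contact_force: [0.3, 0.1, -0.7]
width: 25.0
```

Emit:
{"api": "apply_moves", "payload": {
  "targets": "0 0 0.3 0 0 0 18;0 0 0.2 0 0 0 18;0 0 0 0 0 0 18;0 0 0 0 0 0 18"
}}

```text
clock: 24.7
position: [572.1, 52.2, 76.5]
eef_rot: [0.0, 0.66, 0.751, -0.0]
contact_force: [0.4, -0.3, -0.3]
width: 25.3
```

```bash
python3 - <<'E'
from h import *
s=state(); print(s['position'].round(1),s['width'],s['contact_force'].round(1))
plan((570.5,51.9,66),0.127+np.pi/2)
E
```

```text
[572.1  52.2  76.5] 25.257362160568412 [ 0.4 -0.3 -0.3]
shift/40 [-0.003 -0.04   0.262] turn/5deg [0.001 0.002 0.011]
```

Emit:
{"api": "apply_moves", "payload": {
  "targets": "0 -0.04 0.1 0 0 0 18;0 0 0 0 0 0 18;0 0 0.08 0 0 0 18;0 0 0 0 0 0 18;0 0 0 0 0 0 18"
}}

```text
clock: 25.2
position: [570.3, 52.0, 69.4]
eef_rot: [0.0, 0.661, 0.751, 0.0]
contact_force: [0.0, -0.6, -1.8]
width: 25.3
```

Emit:
{"api": "apply_moves", "payload": {
  "targets": "0 0 0.06 0 0 0 18;0 0 0 0 0 0 18;0 0 0.04 0 0 0 18;0 0 0 0 0 0 18;0 0 0 0 0 0 18"
}}

```text
clock: 25.7
position: [570.3, 52.0, 65.3]
eef_rot: [0.0, 0.661, 0.751, 0.0]
contact_force: [0.0, -0.4, -1.0]
width: 25.2
```

Emit:
{"api": "apply_moves", "payload": {
  "targets": "0 0 0.03 0 0 0 18;0 0 0 0 0 0 18;0 0 0 0 0 0 18"
}}

```text
clock: 26.0
position: [570.4, 52.0, 65.3]
eef_rot: [0.0, 0.66, 0.751, 0.0]
contact_force: [-1.7, -0.5, 5.4]
width: 25.3
```

Emit:
{"api": "apply_moves", "payload": {
  "targets": "0 0 -0.03 0 0 0 30;0 0 0 0 0 0 45;0 0 0 0 0 0 45;0 0 -0.3 0 0 0 45;0 0 -0.7 0 0 0 45"
}}

```text
clock: 26.5
position: [568.6, 51.5, 103.9]
eef_rot: [-0.002, 0.661, 0.751, -0.003]
contact_force: [0.4, 1.0, 0.0]
width: 44.8
```

Emit:
{"api": "apply_moves", "payload": {
  "targets": "0 0 -0.8 0 0 0 45;0 0 -0.4 0 0 0 45;0 0 0 0 0 0 45;0 0 0 0 0 0 45"
}}

```text
clock: 26.9
position: [570.0, 52.0, 153.6]
eef_rot: [-0.0, 0.661, 0.751, 0.0]
contact_force: [-0.2, -0.9, -0.8]
width: 45.0
```

```bash
python3 - <<'E'
from h import *
s=state(); print(s['position'].round(1),s['joint_pos'].round(2))
plan((579.7,-22.6,66),0.127+np.pi/2)
snap('wrist','w8'); snap('scene','s8'); snap('side','d8')
h=cv2.cvtColor(load('w8')[0],cv2.COLOR_RGB2HSV)
n,l,st,c=cv2.connectedComponentsWithStats(cv2.inRange(h,(8,150,80),(22,255,255)))
for i in range(1,n):
    if st[i,4]>60: print(st[i],c[i].round(1),onz('w8',*c[i],84).round(1))
t=.127; X=np.array([np.cos(t),np.sin(t)]);Y=np.array([-X[1],X[0]])
im=load('w8')[0].astype(float)
for f in(c,): pass
for u in(300,306,324,330):
    g=im[:,u-2:u+3].mean((1,2)); d=np.diff(g); print(u,[(v,round(d[v])) for v in range(150,265) if abs(d[v])>6])
N=np.array([569.5,51.5]); print([proj('w8',[*(N+x*X),84]).round(1) for x in(-27,-22,-17,0,17,22,27)])
for f in('s8','d8'):
    h=cv2.cvtColor(load(f)[0],cv2.COLOR_RGB2HSV); n,l,st,c=cv2.connectedComponentsWithStats(cv2.inRange(h,(8,150,100),(22,255,255)))
    print(f,[(st[i].tolist(),c[i].round(1).tolist(),onz(f,*c[i],84).round(1).tolist()) for i in range(1,n) if st[i,4]>8 and 240<c[i][0]<420 and 110<c[i][1]<290])
E
```

```text
[570.   52.  153.6] [ 0.37  0.36 -0.23 -0.   -0.98 -1.82]
shift/40 [-1.882e+00  2.000e-03  2.190e+00] turn/5deg [ 0.005 -0.006  0.006]
[303 195  22  29 627] [313.6 209. ] [568.9  50.8  84. ]
300 [(150, -55), (151, -75), (153, 21), (155, -17), (156, -36), (157, -28), (171, 14), (172, 9), (178, -9), (179, -7), (185, 9), (244, 43), (245, 56), (246, 19), (247, -8), (248, -6)]
306 [(150, -51), (151, -64), (153, 18), (155, -25), (156, -38), (157, -16), (158, 18), (159, 6), (164, -13), (165, -12), (170, 10), (171, 11), (179, -12), (180, -10), (185, 8), (186, 7), (194, 46), (195, 75), (196, 18), (213, -15), (214, -23), (215, -14), (216, -10), (222, -23), (223, -35), (224, -18), (244, 36), (245, 57), (246, 26), (248, -7)]
324 [(150, -36), (151, -48), (152, -8), (153, 7), (155, -12), (156, -18), (157, -11), (170, 8), (171, 16), (178, 7), (179, -16), (180, -19), (185, 9), (186, 9), (194, 22), (195, 38), (196, 17), (209, -11), (210, -11), (211, -6), (212, -11), (222, -14), (223, -15), (224, -10), (244, 36), (245, 57), (246, 27), (248, -7)]
330 [(150, -37), (151, -47), (152, -7), (153, 6), (156, -15), (157, -13), (171, 20), (172, 12), (177, -6), (178, -11), (186, 14), (210, -7), (223, -6), (244, 52), (245, 58), (246, 10), (247, -12), (248, -6)]
[array([314.5, 171.3]), array([314.5, 178.6]), array([314.5, 185.9]), array([314.5, 209.9]), array([314.5, 232.9]), array([314.5, 239.4]), array([314.5, 245.9])]
s8 [([338, 165, 9, 7, 40], [341.8, 168.0], [569.2, 52.5, 84.0])]
d8 [([258, 151, 4, 5, 9], [260.0, 153.1], [696.6, -145.7, 84.0]), ([250, 154, 15, 7, 26], [257.4, 157.3], [697.9, -124.6, 84.0]), ([284, 203, 8, 6, 35], [287.9, 205.2], [566.6, 51.7, 84.0])]
```

Seating check: mark seen at z=84 matches in all three cameras, with the cell edge at v=185.8 against 185.9 predicted and frames at 171 and 245.5. The cell is seated within about 1 mm. Now the push post.

Emit:
{"api": "apply_moves", "payload": {
  "targets": "-0.5 0 0 0 0 0 36;-0.8 0 0 0 0 0 36;-0.58 0 0 0 0 0 36;0 0 0.3 0 0 0 36;0 0 0.5 0 0 0 36"
}}

```text
clock: 27.55
position: [580.3, -23.0, 120.9]
eef_rot: [0.0, 0.661, 0.75, 0.001]
contact_force: [0.9, -0.2, -1.9]
width: 35.9
```

```bash
python3 - <<'E'
from h import *
s=state(); print(s['position'].round(1)); plan((579.7,-22.6,66),0.127+np.pi/2)
E
```

```text
[580.3 -23.  120.9]
shift/40 [ 0.012 -0.015  1.372] turn/5deg [ 0.016 -0.001 -0.006]
```

Emit:
{"api": "apply_moves", "payload": {
  "targets": "0 0 0.4 0 0 0 36;0 0 0.4 0 0 0 36;0 0 0.4 0 0 0 36;0 0 0.15 0 0 0 36;0 0 0 0 0 0 36"
}}

```text
clock: 28.05
position: [578.7, -22.4, 65.6]
eef_rot: [-0.001, 0.66, 0.751, -0.001]
contact_force: [0.3, -0.8, 0.2]
width: 36.0
```

Emit:
{"api": "apply_moves", "payload": {
  "targets": "0 0 0 0 0 0 8;0 0 0 0 0 0 8;0 0 0 0 0 0 8;0 0 0 0 0 0 8",
  "newtons": 20
}}

```text
clock: 28.45
position: [580.3, -22.3, 67.9]
eef_rot: [0.0, 0.661, 0.751, 0.001]
contact_force: [0.2, 2.8, -0.2]
width: 14.7
```

Emit:
{"api": "apply_moves", "payload": {
  "targets": "0.05 0 0 0 0 0 8;0.1 0 0 0 0 0 8;0.15 0 0 0 0 0 8;0.15 0 0 0 0 0 8;0.15 0 0 0 0 0 8"
}}

```text
clock: 28.95
position: [577.2, 1.8, 67.9]
eef_rot: [0.0, 0.66, 0.751, 0.0]
contact_force: [1.2, -2.4, 2.9]
width: 14.5
```

Emit:
{"api": "apply_moves", "payload": {
  "targets": "0.15 0 0 0 0 0 8;0.15 0 0 0 0 0 8;0.15 0 0 0 0 0 8;0.15 0 0 0 0 0 8;0.15 0 0 0 0 0 8"
}}

```text
clock: 29.45
position: [573.4, 31.6, 67.8]
eef_rot: [0.0, 0.66, 0.751, 0.0]
contact_force: [1.3, -1.8, 5.0]
width: 14.2
```

Emit:
{"api": "apply_moves", "payload": {
  "targets": "0.15 0 0 0 0 0 8;0.1 0 0 0 0 0 8;0.08 0 0 0 0 0 8;0.05 0 0 0 0 0 8;0 0 0 0 0 0 8"
}}

```text
clock: 29.95
position: [571.5, 47.0, 67.8]
eef_rot: [0.0, 0.66, 0.751, 0.001]
contact_force: [0.4, -0.4, 5.0]
width: 14.7
```

```bash
python3 - <<'E'
from h import *
s=state(); print(s['position'].round(1),s['width'],s['contact_force'].round(1)); t=.127; print('travel',(s['position'][:2]-[580.3,-22.3])@[-np.sin(t),np.cos(t)])
E
```

```text
[571.5  47.   67.8] 14.704316040474046 [ 0.4 -0.4  5. ]
travel 69.86678200447471
```

Emit:
{"api": "apply_moves", "payload": {
  "targets": "0.05 0 0 0 0 0 8;0 0 0 0 0 0 8;0.05 0 0 0 0 0 8;0 0 0 0 0 0 8;0 0 0 0 0 0 8"
}}

```text
clock: 30.45
position: [571.3, 47.6, 67.8]
eef_rot: [0.001, 0.66, 0.751, -0.001]
contact_force: [5.6, -13.3, 3.2]
width: 14.9
```

Stop felt (13 N against the push). Relax, release and rise, then check.

Emit:
{"api": "apply_moves", "payload": {
  "targets": "-0.06 0 0 0 0 0 8;0 0 0 0 0 0 26;0 0 0 0 0 0 30;0 0 0 0 0 0 30;0 0 -0.3 0 0 0 30"
}}

```text
clock: 30.95
position: [568.9, 47.5, 77.5]
eef_rot: [-0.002, 0.661, 0.751, -0.002]
contact_force: [0.0, 0.5, -0.4]
width: 29.7
```

Emit:
{"api": "apply_moves", "payload": {
  "targets": "0 0 -0.7 0 0 0 30;0 0 -0.9 0 0 0 30;0 0 -0.9 0 0 0 30;-0.7 0 -0.5 0 0 0 30;-0.7 0 0 0 0 0 30"
}}

```text
clock: 31.45
position: [580.0, -7.5, 204.4]
eef_rot: [0.003, 0.659, 0.752, 0.003]
contact_force: [-0.2, -0.1, -0.3]
width: 30.0
```

Emit:
{"api": "apply_moves", "payload": {
  "targets": "-0.7 0 0 0 0 0 30;0 0 0 0 0 0 30;0 0 0 0 0 0 30"
}}

```text
clock: 31.75
position: [581.3, -35.9, 199.7]
eef_rot: [-0.0, 0.661, 0.75, 0.0]
contact_force: [0.2, -0.1, -0.1]
width: 30.1
```

```bash
python3 - <<'E'
from h import *
s=state(); print(s['position'].round(1),s['contact_force'].round(1))
for n,f in(('wrist','w9'),('scene','s9'),('side','d9')): snap(n,f)
t=.127; X=np.array([np.cos(t),np.sin(t)]);Y=np.array([-X[1],X[0]]); N=np.array([569.5,51.5]); print('home',N+70*Y,'post',N-5*Y)
for f in('w9','s9','d9'):
    h=cv2.cvtColor(load(f)[0],cv2.COLOR_RGB2HSV)
    for nm,lo,hi,z in(('amber',(8,150,100),(22,255,255),84),('blue',(105,120,40),(130,255,255),82),('green',(60,120,50),(90,255,255),68)):
        n,l,st,c=cv2.connectedComponentsWithStats(cv2.inRange(h,lo,hi))
        for i in range(1,n):
            p=onz(f,*c[i],z)
            if st[i,4]>12 and 400<p[0]<650 and -60<p[1]<340: print(f,nm,st[i],p.round(1))
W=load('w9')[0]; S=load('s9')[0][110:250,230:420]; D=load('d9')[0][150:340,240:350]
r=lambda a,h:cv2.resize(a,(int(a.shape[1]*h/a.shape[0]),h),interpolation=cv2.INTER_CUBIC)
a=np.hstack([r(S,300),r(D,300)]); b=r(W,300); w=max(a.shape[1],b.shape[1]); pad=lambda q:np.pad(q,((0,0),(0,w-q.shape[1]),(0,0)))
cv2.imwrite('pics/m9.png',np.vstack([pad(a),pad(b)])[:,:,::-1])
E
```

```text
[581.3 -35.9 199.7] [ 0.2 -0.1 -0.1]
home [560.63387854 120.93624335] post [570.13329439  46.54026833]
w9 amber [483 164  11   3  21] [541.   98.8  84. ]
w9 amber [497 179  22  26 470] [560.3 120.4  84. ]
w9 blue [392 170  32  29 526] [565.1  38.5  82. ]
w9 green [556 254  82  10 305] [614.9 232.8  68. ]
w9 green [544 259  11   5  28] [623.6 188.7  68. ]
s9 amber [319 151   9   6  43] [562.3 122.1  84. ]
s9 blue [342 169   4  17  68] [555.4  26.9  82. ]
s9 green [259 125   7   6  27] [496.8 319.1  68. ]
d9 amber [279 222  10   6  49] [559.9 121.3  84. ]
d9 blue [286 205   5  17  60] [561.3  75.4  82. ]
d9 green [287 297   9   9  66] [494.5 317.7  68. ]
```

View pics/m9.png

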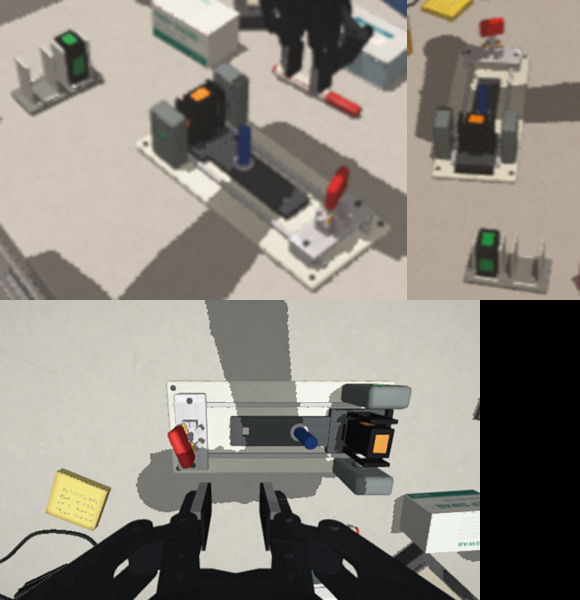

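Final view: the carriage is home with the amber cell between the towers, the mark within 2 mm of the predicted (560.6, 120.9) in all three cameras. The wing is still turned and raised, the green cell is in the rack, and the arm is clear.

```bash
python3 -c "
from cell import close_job,state
print(close_job(), state()['clock'])"
```

```text
the job is handed in; nothing more can be done
the job is handed in; nothing more can be done
```

The photometer is ready for its check, and I handed the job in at about 32 s of the 72 s allowed. The hand-in gives no verdict, so the results below rest on my own checks.

**What I did**
- **Pin:** I lifted it about 21 mm, turned it 1.22 rad clockwise and lowered it. It came to rest about 13.5 mm up and stayed there after release.
- **Amber cell:** I gripped it by its window faces in the rack, set it down in front of the reader, and regripped it by its plain sides. I then lowered it into the nest until it touched the floor, at the expected height.
- **Carriage:** I moved it home by its post. Measured travel was about 70 mm, with a firm stop at 13 N.

**Last checks**
- **Amber cell:** all three cameras put its mark within 2 mm of the expected home position, at the height of a seated cell.
- **Pin and green cell:** the pin's wing was still turned and raised, and the green cell had not moved.
- **Arm:** it was clear, with no contact force.
- **Not checked:** I did not look at the tablet bottle again at the end; the arm never worked near it.

**Disagreement:** early readings of the reader's position differed by up to about 4 mm between cameras. I settled the final placing by comparing the cell and the nest in a single wrist picture.

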